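# Park the display bar in its bay behind the post

## Robot

A 6-joint arm with a two-finger parallel gripper is mounted at the origin on a cart in front of the work surface, level with it; the furniture and walls round the work are solid. World frame = base frame: x ahead of the robot, y to its left, z up, the work surface at z = 0. Lengths are in m, angles in degrees, forces in N, time in s.
With the tool pointing down it reaches from about 0.375 to 0.825 m from the base axis. Payload 5.5 kg.
Tool frame: the origin (TCP) lies between the finger pads; the fingertips stand arm.finger_overhang ahead of it and the grasp point (between the pads) lies 5 mm behind it (arm.finger_overhang is the distance from the TCP to the fingertips, in m); z points along the fingers, y is the direction in which the jaws open and shut (so a half turn about z gives the same grasp; the last joint's range is limited). The gripper opens to 85 mm and grips with 20 to 120 N. Pads are 22 mm wide; open, the fingers measure 114 mm over their backs; the gripper's body (76 mm by 85 mm) begins 54 mm behind the grasp point. The pads swing forward as they close: fully open they stand 13 mm farther back than shut.
Start: joints at [77.12, 17.962, -2.699, 69.339, 0, 90], TCP at [0.134, 0.585, 0.245] pointing down, gripper open.
Joint ranges: [-152.73, 152.73], [-39.44, 99.34], [-58.76, 71.6], [-118.89, 123.64], [-81.53, 83.1], [-180, 180]. Speed limits (degrees/s): [136.94, 136.94, 172.46, 180, 180, 180].

## Interface

Orientations are given as [roll, pitch, yaw] about the fixed x, y, z axes, in that order (R = Rz(yaw) Ry(pitch) Rx(roll)).
In Python, from bench import arm, optics, ticket gives the robot as it stands.
- The arm moves only by the shell command python3 -m handwheel 'ROWS' [OPENING] [FORCE]. ROWS is a JSON object of lists of equal length, an entry for each row: "xyz": the shift along the world's x, y, z each as a share of 30 cm, from -1 to 1, a list of three; "twist": the turn about the world's z as a share of 45 degrees, from -1 to 1. A call has 1 to 12 rows; each row shifts and turns the pose as measured when the row begins; what a row does not reach is not made up. A row lasts 1/12 s, in which the tool goes at most 41.7 mm and 7.16 degrees, less where a joint would pass 70% of its speed; a pose out of reach is approached as far as the arm can. A call with a number of a shift or a turn outside -1 to 1 is refused whole. A call with a gripper value outside its range is refused whole. OPENING is the gripper's target within -1 to 1 (shut at 1, half-way at 0, fully open at -1), set as the call begins (- or left out, the last holds). The fingers move at their own pace and stop on an object; FORCE is the grip in N (left out, the last holds). Time passes only in rows, so rows that do not move let the fingers close. It gives the time, the measured TCP pose, the force and the opening at its end, in the units of the state.
- arm.observe(): the state, without advancing time (a new reading comes with each control period).
- optics.snapshot(name): name is "scene" or "top"; returns (picture, depth): 400x640x3 uint8, blue, green, red; 400x640 float32, m along the optical axis (not along the pixel's ray), 0 where there is no reading.
- optics.camera_model(name): a dict with "camera_matrix" (3x3 intrinsics, pixels), "dist_coeffs" ([k1, k2, p1, p2, k3] as OpenCV has them; the pictures are not rectified), "T" (4x4, takes a point from camera to world coordinates). Camera axes: x right, y down, z forward; pixel columns grow to the right and rows downward; lengths in m; the calibration is good to about 2 mm. A picture is of the moment at which its call begins. camera_model takes no time and is no camera call.
- ticket.hand_in(): hands the job in, once; it reports no verdict.
The state is a dict: "clock": time; "joint_pos": joint angles; "dq": joint speeds; "effort": joint torques, N m; "ee_pos": TCP position; "ee_rot": TCP orientation; "contact_force": force on the tool from outside, world axes, zero at the start; "moment": the same for the moment, N m; "grip_width": opening from 0.0 (shut) to 1.0 (fully open).
Only numpy, scipy, OpenCV 4.12 (cv2) and the standard library are available. Lean on these libraries where they do the work, as an engineer would, in place of code of your own. Each camera call takes 0.05 s, during which the arm holds its last target.

## Task

Put the long aluminium spectacle display bar away in its bay by pushing it over the worktop with the fingertips: it is too long to go straight in, so push its right end to angle it past the post, then push the other end round until the bar lies between the two end stops, behind the post, flat against the back fence along its whole length. Do not take the bar between the fingers, lift it or tip it, and leave the roll of tape, the marker pen and the lens block where they are.

Things in the scene. Friction and masses are not known exactly. Their poses are not given: they have to be found in the camera images.
- bar: Loose straight aluminium bar with grey end caps, 250 x 26 mm, 30 mm high (four small nose rests on top reach 38 mm), 0.25 to 0.5 kg. Origin at the centre of its underside; y runs along it to its left end, x across it, z up. It starts on the robot's side of the bay, left of the post, within about 0.25 rad of parallel to the fence.
- bar_right_end (a point): Centre of the bar's right end face (local -y end, 125 mm from the origin), 15 mm above the worktop: the end that must go behind the post.
- bar_left_end (a point): Centre of the bar's left end face (local +y end, 125 mm from the origin), 15 mm above the worktop.
- bay: Grey fixed fences 35 mm high, 12 mm thick, no floor plate. Origin on the worktop under the middle of the back fence's inner face; x points into the fence, away from the robot, y left along it, so the bay's inside has negative x. Back fence 344 mm long. With the bar home its centre line is at x = -13 mm, with 70 mm of play in all along y.
- bay_right_stop (a point): Middle of the right end stop's inner face, at bay y = -160 mm, on the worktop. This stop reaches 70 mm out from the back fence.
- bay_left_stop (a point): Middle of the left end stop's inner face, at bay y = +160 mm, on the worktop. This stop reaches 30 mm out from the back fence.
- post: Fixed upright steel post, 16 mm in diameter, 56 mm high, in the right half of the bay's mouth: its axis is 78 mm out from the back fence's inner face (70 mm clear between them) and 55 to 75 mm right of the bay's middle. Origin at its foot, z up; the flange at its foot is flush. Between post and left stop there is less room than the bar is long.
- tape: Roll of brown adhesive tape, 92 mm across, 48 mm high, lying flat behind and left of the bay; origin at the centre of its underside. Leave it alone.
- marker: Black-and-white marker pen, 135 mm long, 17 mm thick, lying near the front right; origin at the centre of its underside. Leave it alone.
- lens_block: Small black lens block, 22 mm across, 16 mm high, standing near the front right; origin at the centre of its underside. Leave it alone.

How it is judged (in metres and radians):
At the end, for the whole second after the job is handed in: Both ends of the bar are within 7 mm of lying flat against the back fence (centre line 6 to 20 mm from it), the bar lies between the two end stops and so behind the post, flat on the worktop, and is at rest (x of bar_right_end in the frame of bay between -0.02 and -0.006 m and x of bar_left_end in the frame of bay between -0.02 and -0.006 m and y of bar_right_end in the frame of bay between -0.164 and -0.085 m and y of bar_left_end in the frame of bay between 0.085 and 0.164 m and height (world z) of bar below 0.004 m and angle between bar's own z axis and vertical below 0.05 rad and linear speed of bar below 0.01 m/s and angular speed of bar below 0.05 rad/s); the robot touches nothing.
It fails at once if the bar is lifted off the worktop (height (world z) of bar above 0.01 m).
It fails at once if the bar is tipped (angle between bar's own z axis and vertical above 0.15 rad).
It fails at once if the bar is taken between the fingers (the grasp point lies inside the bar) (x of the grasp point in the frame of bar between -0.009 and 0.009 m and y of the grasp point in the frame of bar between -0.123 and 0.123 m and z of the grasp point in the frame of bar between -0.01 and 0.03 m).
It fails at once if the roll of tape, the marker pen or the lens block is moved by more than 20 mm (distance of any of tape, marker, lens_block from where it was at the start of the episode above 0.02 m).
It also fails if it takes over 72 s, if anything falls off the work surface, if the arm or the gripper's body presses on something with over 40 N, if the wrist force passes 120 N, or if a joint passes its speed limit or range.

## Working session

There is one attempt and no reset: what is moved stays moved. The work goes in short steps, Python scripts to look and compute and a shell command to move; the robot and the scene stay as the last step left them, time stands still between calls to the robot, and variables do not carry over. Pictures are saved under pics/ and viewed, and the job is handed in when it is done.

```bash
ls; mkdir -p pics
python3 - <<'E'
from bench import arm, optics
import cv2, numpy as np
print(arm.observe(), arm.finger_overhang)
for n in("scene","top"):
    p,d=optics.snapshot(n); cv2.imwrite(f"pics/{n}0.png",p); np.save(f"pics/{n}0.npy",d)
    m=optics.camera_model(n); print(n,m)
E
```

```text
pics
{'clock': 0.0, 'joint_pos': array([ 7.71200024e+01,  1.80028070e+01, -2.75459810e+00,  6.93394058e+01,
        3.99881040e-06,  9.00011422e+01]), 'dq': array([ 0.07460884,  0.02861541,  0.09275066,  0.08477046,  0.03865302,
       -0.07775014]), 'effort': array([-2.53582606e-03, -5.39595652e+01,  3.39746726e+01,  1.94594439e-02,
       -1.14445638e-04, -3.94555215e-06]), 'ee_pos': array([0.13362234, 0.58436325, 0.24444619]), 'ee_rot': array([-1.79903189e+02, -2.06887980e-06,  1.67118860e+02]), 'contact_force': array([-0.30977353, -0.27749157,  0.13758452]), 'moment': array([-0.01376494,  0.04146787,  0.02624159]), 'grip_width': 1.0008098186066643} 0.014
scene {'camera_matrix': array([[480.98479044,   0.        , 317.05351915],
       [  0.        , 480.98479044, 194.06026858],
       [  0.        ,   0.        ,   1.        ]]), 'dist_coeffs': array([-0.00860163,  0.        ,  0.        ,  0.        ,  0.        ]), 'T': array([[ 0.86186828, -0.36883258,  0.34805976,  0.21249122],
       [-0.50676887, -0.6523551 ,  0.5635762 , -0.69610012],
       [ 0.01919329, -0.6621143 , -0.74915704,  0.82799413],
       [ 0.        ,  0.        ,  0.        ,  1.        ]])}
top {'camera_matrix': array([[429.73196978,   0.        , 323.011342  ],
       [  0.        , 429.73196978, 196.3787056 ],
       [  0.        ,   0.        ,   1.        ]]), 'dist_coeffs': array([-0.02880786,  0.        ,  0.        ,  0.        ,  0.        ]), 'T': array([[-0.01575291, -0.9980065 ,  0.06111357,  0.52174463],
       [-0.99970732,  0.01459843, -0.01929154, -0.06764087],
       [ 0.01836092, -0.06139958, -0.99794437,  1.27221958],
       [ 0.        ,  0.        ,  0.        ,  1.        ]])}
```

View pics/scene0.png

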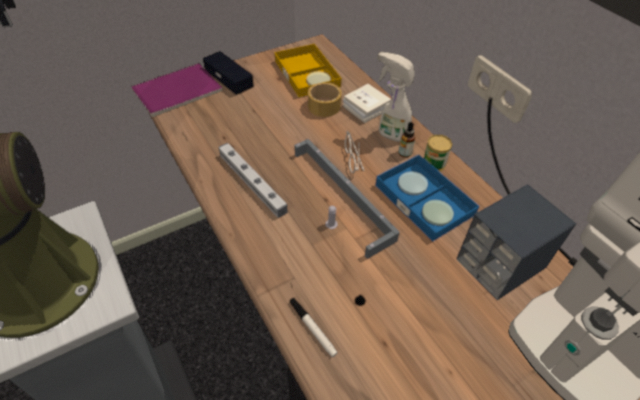

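View pics/top0.png

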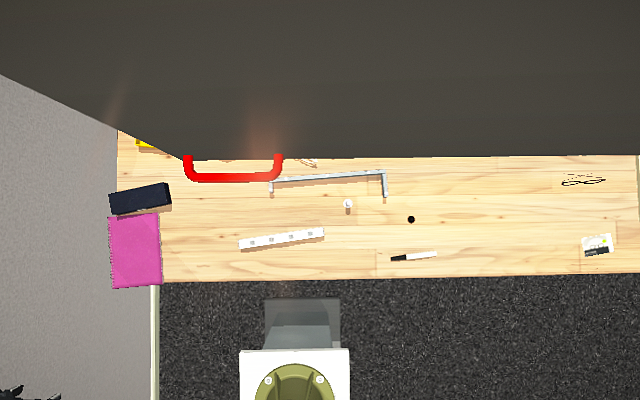

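```bash
cat > h.py <<'E'
import cv2, numpy as np
from bench import optics
def ray(n,uv,z):
    m=optics.camera_model(n);K=m["camera_matrix"];T=m["T"]
    p=cv2.undistortPoints(np.array(uv,float).reshape(-1,1,2),K,m["dist_coeffs"]).reshape(-1,2)
    d=np.c_[p,np.ones(len(p))]@T[:3,:3].T;o=T[:3,3]
    return o+d*((z-o[2])/d[:,2])[:,None]
def proj(n,P):
    m=optics.camera_model(n);Ti=np.linalg.inv(m["T"])
    return cv2.projectPoints(np.array(P,float).reshape(-1,3),cv2.Rodrigues(Ti[:3,:3])[0],Ti[:3,3],m["camera_matrix"],m["dist_coeffs"])[0].reshape(-1,2)
def dpt(n,d):
    m=optics.camera_model(n);K=m["camera_matrix"];T=m["T"]
    h,w=d.shape;u,v=np.meshgrid(np.arange(w),np.arange(h))
    p=cv2.undistortPoints(np.stack([u,v],-1).reshape(-1,1,2).astype(float),K,m["dist_coeffs"]).reshape(h,w,2)
    c=np.dstack([p,np.ones((h,w))])*d[...,None]
    return c@T[:3,:3].T+T[:3,3]
E
python3 - <<'E'
from h import *
P=cv2.imread("pics/top0.png");Q=cv2.imread("pics/scene0.png")
c=P[150:280,225:425];cv2.imwrite("pics/topc.png",cv2.resize(c,None,fx=4,fy=4,interpolation=cv2.INTER_CUBIC))
c=Q[125:275,210:410];cv2.imwrite("pics/scec.png",cv2.resize(c,None,fx=4,fy=4,interpolation=cv2.INTER_CUBIC))
X=dpt("top",np.load("pics/top0.npy"))
for p in [(232,100),(232,178),(300,150),(400,50),(500,140),(280,237),(330,240),(330,175),(348,204),(411,219)]: print(p,X[p[1],p[0]].round(3))
E
```

```text
(232, 100) [ 0.617 -0.005  0.946]
(232, 178) [0.584 0.044 0.691]
(300, 150) [ 0.617 -0.049  0.714]
(400, 50) [ 0.617 -0.116  1.04 ]
(500, 140) [ 0.617 -0.291  0.768]
(280, 237) [0.483 0.034 0.032]
(330, 240) [ 0.47  -0.111 -0.003]
(330, 175) [ 0.659 -0.113  0.033]
(348, 204) [ 0.573 -0.161  0.062]
(411, 219) [ 0.528 -0.348  0.019]
```

View pics/topc.png

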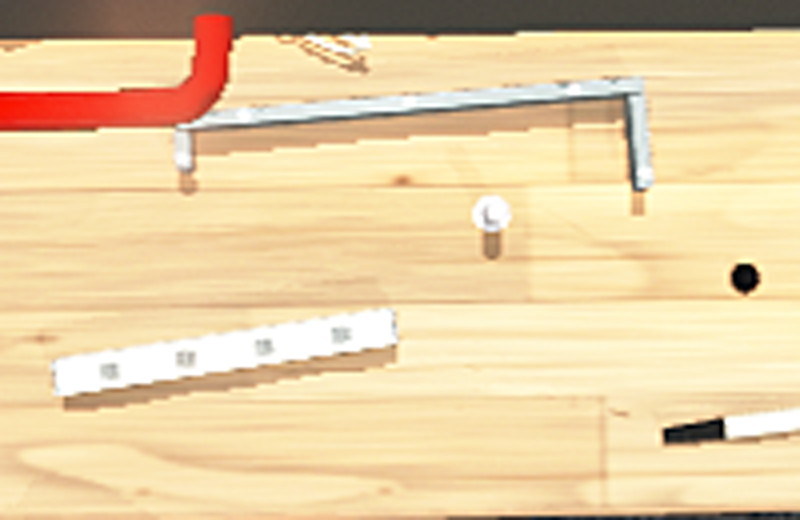

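View pics/scec.png

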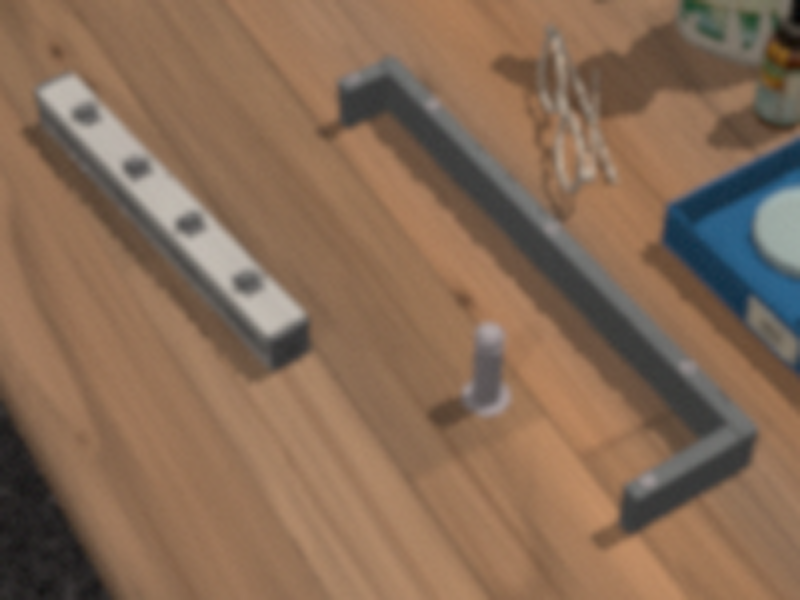

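Run:
```python
from h import *
t=lambda L,z:ray("top",(np.array(L,float)+.5)/4-.5+[225,150],z)
s=lambda L,z:ray("scene",(np.array(L,float)+.5)/4-.5+[210,125],z)
for f,n,fen,bar,post in((t,"top",[(192,130),(628,97)],[(54,362),(392,310),(397,344),(60,395)],[(491,212)]),(s,"scene",[(388,80),(720,437)],[(75,73),(38,93),(270,342),(308,320)],[(488,330)])):
    F=f(fen,.035);B=f(bar,.03);Pp=f(post,.056)[0]
    print(n,"fence",F[:,:2].round(4),np.linalg.norm(F[0]-F[1]).round(4))
    print(" bar",B[:,:2].round(4),"ctr",B.mean(0).round(4),[np.linalg.norm(B[i]-B[i-1]).round(4) for i in range(4)])
    print(" post",Pp.round(4))
print("post foot scene",s([(487,400)],0).round(4))
print(t([(743,277)],.016).round(3),t([(663,435),(722,430)],.01).round(3))
```

```text
top fence [[ 0.6408  0.0532]
 [ 0.6605 -0.2628]] 0.3166
 bar [[ 0.4755  0.1542]
 [ 0.509  -0.0891]
 [ 0.4845 -0.0924]
 [ 0.4519  0.15  ]] ctr [0.4802 0.0307 0.03  ] [np.float64(0.024), np.float64(0.2456), np.float64(0.0247), np.float64(0.2445)]
 post [ 0.5775 -0.16    0.056 ]
scene fence [[ 0.6399  0.0505]
 [ 0.6556 -0.2674]] 0.3183
 bar [[ 0.4796  0.1537]
 [ 0.4532  0.1482]
 [ 0.4853 -0.0933]
 [ 0.5103 -0.0897]] ctr [0.4821 0.0297 0.03  ] [np.float64(0.2453), np.float64(0.027), np.float64(0.2436), np.float64(0.0253)]
 post [ 0.5792 -0.1618  0.056 ]
post foot scene [[ 0.5793 -0.1651 -0.    ]]
[[ 0.529 -0.347  0.016]] [[ 0.414 -0.287  0.01 ]
 [ 0.417 -0.33   0.01 ]]
```

```bash
python3 -m handwheel '{"xyz":[[0.055,-0.12,0],[0.055,-0.12,0],[0.055,-0.12,0],[0.055,-0.12,0],[0.055,-0.12,0],[0.055,-0.12,0],[0.055,-0.12,0],[0.055,-0.12,0],[0.055,-0.12,0],[0.055,-0.12,0],[0.055,-0.12,0],[0.055,-0.12,0]],"twist":[-0.06,-0.06,-0.06,-0.06,-0.06,-0.06,-0.06,-0.06,-0.06,-0.06,-0.06,-0.06]}' 1 40
```

```text
clock: 1.1
ee_pos: [0.33, 0.1376, 0.2379]
ee_rot: [-179.7, -0.0, 134.1]
contact_force: [0.9, -0.1, 0.5]
grip_width: 0.001
```

```bash
python3 -m handwheel '{"xyz":[[0.06,-0.12,0],[0.06,-0.12,0],[0.06,-0.12,0],[0.06,-0.12,0],[0.06,-0.12,0],[0.06,-0.12,0],[0,0,-0.1],[0,0,-0.1],[0,0,-0.1],[0,0,-0.1],[0,0,0],[0,0,0]],"twist":[-0.06,-0.06,-0.06,-0.06,-0.06,0,0,0,0,0,0,0]}' 1 40
```

```text
clock: 2.1
ee_pos: [0.4411, -0.0993, 0.1144]
ee_rot: [-179.9, 0.3, 118.8]
contact_force: [0.1, 0.0, 1.2]
grip_width: 0.001
```

```bash
python3 -m handwheel '{"xyz":[[0,0.05,-0.1],[0,0,-0.1],[0,0,-0.06],[0,0,-0.04],[0,0,0],[0,0,0]],"twist":[0,0,0,0,0,0]}' 1 40
python3 - <<'E'
from h import *
p,d=optics.snapshot("scene"); cv2.imwrite("pics/s1.png",p)
E
```

```text
clock: 2.6
ee_pos: [0.4481, -0.084, 0.031]
ee_rot: [179.5, 0.7, 118.9]
contact_force: [0.2, -0.9, 1.0]
grip_width: -0.001
```

View pics/s1.png

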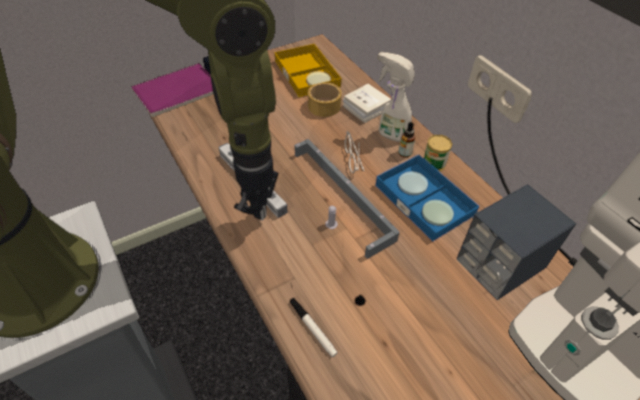

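```bash
python3 -m handwheel '{"xyz":[[0,0,-0.03],[0.02,0,-0.01],[0.02,0,0],[0.02,0.0,0],[0.02,0,0],[0.02,0,0],[0.02,0.003,0],[0.02,0.003,0],[0.02,0.004,0],[0.02,0.004,0]],"twist":[0,0,0,0,0,0,0,0,0,0]}'
python3 - <<'E'
from h import *
p,d=optics.snapshot("top"); cv2.imwrite("pics/t2.png",cv2.resize(p[150:280,225:425],None,fx=4,fy=4,interpolation=cv2.INTER_CUBIC))
p,d=optics.snapshot("scene"); cv2.imwrite("pics/s2.png",cv2.resize(p[125:275,210:410],None,fx=4,fy=4,interpolation=cv2.INTER_CUBIC))
E
```

```text
clock: 3.48
ee_pos: [0.511, -0.0804, 0.0231]
ee_rot: [179.3, 1.0, 118.8]
contact_force: [-2.4, -1.4, 0.4]
grip_width: 0.001
```

View pics/t2.png

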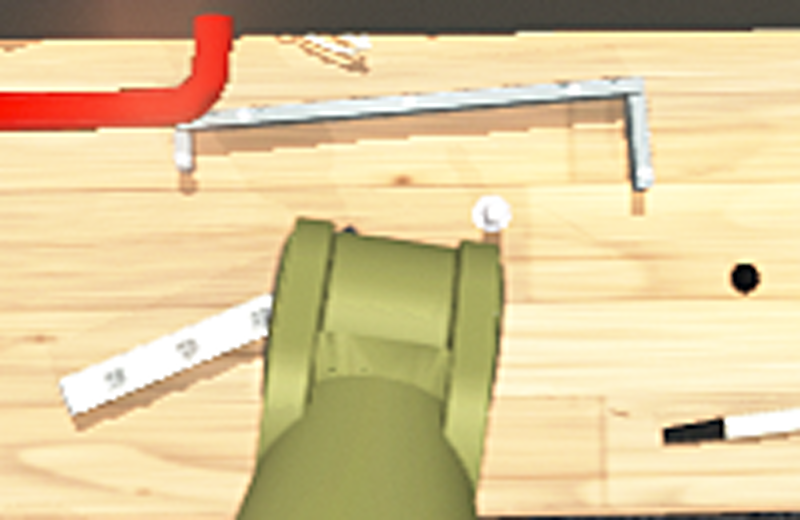

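View pics/s2.png

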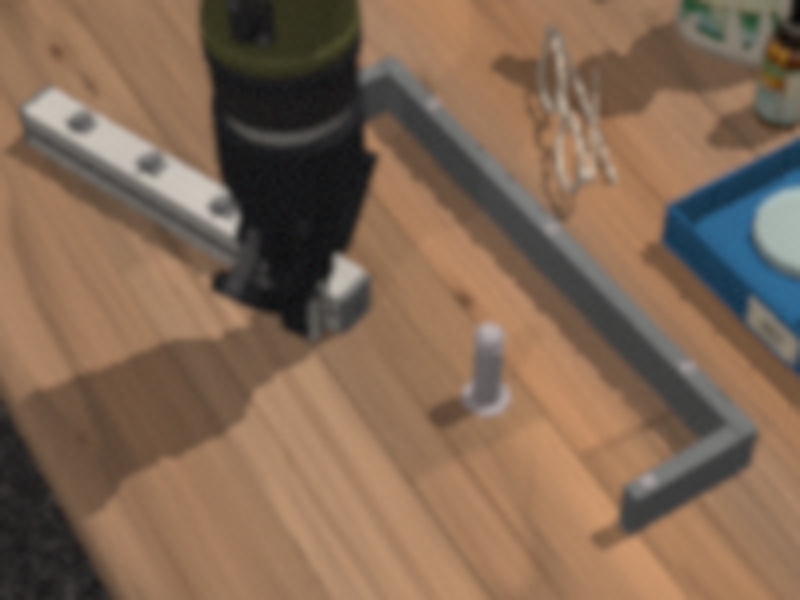

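```bash
python3 -m handwheel '{"xyz":[[0.02,0.007,0],[0.02,0.007,0],[0.02,0.007,0],[0.015,0.007,0],[0,0,0],[-0.06,-0.03,0],[-0.05,-0.02,0],[0,0,0.12],[0,0,0.12],[0,0.1,0.1],[0,0.1,0],[0,0.1,0]],"twist":[0,0,0,0,0,0,0,0,0,0,0,0]}'
python3 - <<'E'
from h import *
p,d=optics.snapshot("top"); cv2.imwrite("pics/t3.png",cv2.resize(p[150:280,225:425],None,fx=4,fy=4,interpolation=cv2.INTER_CUBIC))
p,d=optics.snapshot("scene"); cv2.imwrite("pics/s3.png",cv2.resize(p[125:275,210:410],None,fx=4,fy=4,interpolation=cv2.INTER_CUBIC))
E
```

```text
clock: 4.58
ee_pos: [0.5019, 0.0023, 0.1281]
ee_rot: [179.2, 1.0, 118.4]
contact_force: [-0.3, 0.3, -0.7]
grip_width: -0.001
```

View pics/t3.png

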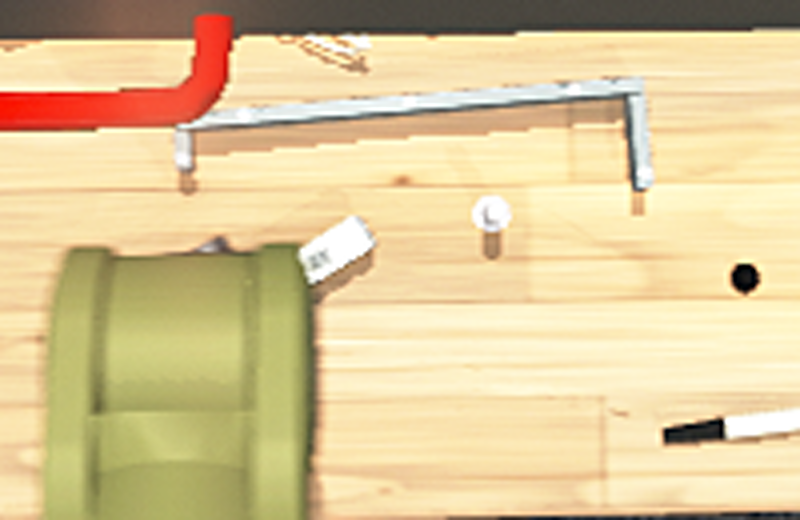

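View pics/s3.png

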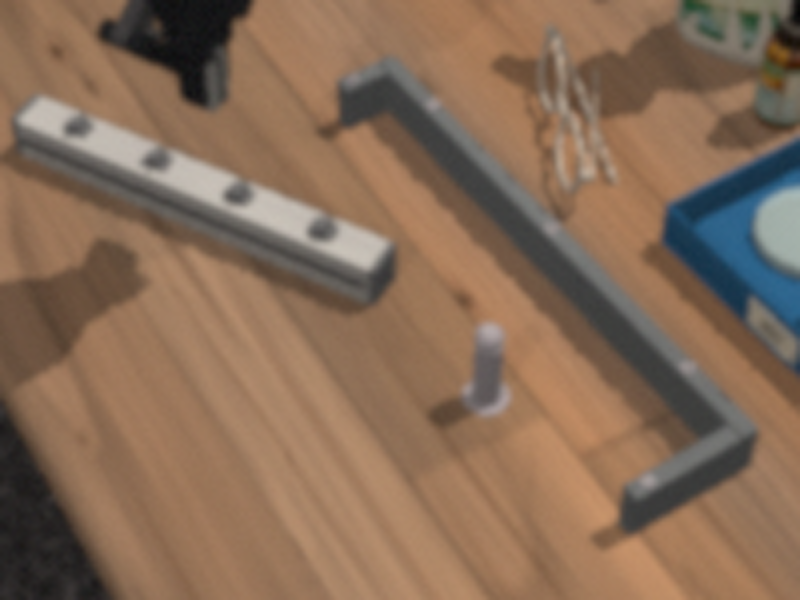

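```bash
cat >> h.py <<'E'
ts=lambda L,z:ray("top",(np.array(L,float)+.5)/4-.5+[225,150],z)
ss=lambda L,z:ray("scene",(np.array(L,float)+.5)/4-.5+[210,125],z)
O=np.array([.650,-.106]);PH=np.radians(3.2)
def bay(p):
    p=np.atleast_2d(p)[:,:2]-O
    c,s=np.cos(PH),np.sin(PH)
    return np.c_[p[:,0]*c+p[:,1]*s,-p[:,0]*s+p[:,1]*c]
def bar(B):
    # corners: left-back, left-front, right-front, right-back
    B=np.asarray(B)[:,:2];L=(B[0]+B[1])/2;R=(B[2]+B[3])/2
    v=L-R
    print("C",B.mean(0).round(4),"L",L.round(4),"R",R.round(4),"len",np.linalg.norm(v).round(4),"w",np.linalg.norm(B[2]-B[3]).round(4),"ang",np.degrees(np.arctan2(-v[0],v[1])).round(2))
    print("bay L,R",bay([L,R]).round(4).tolist())
E
python3 - <<'E'
from h import *
bar(ss([(40,95),(14,120),(370,279),(394,246)],.03))
print(ts([(352,216),(375,241)],.03)[:,:2].round(4), bay([[.578,-.161]]))
E
```

```text
C [0.5043 0.0334] L [0.4426 0.1397] R [ 0.5659 -0.0729] len 0.2458 w 0.0281 ang 30.12
bay L,R [[-0.1934, 0.2569], [-0.0821, 0.0378]]
[[ 0.5773 -0.0613]
 [ 0.5589 -0.0776]] [[-0.07495792 -0.05089509]]
```

```bash
python3 -m handwheel '{"xyz":[[-0.05,0.11,0],[-0.05,0.11,0],[-0.05,0.11,0],[-0.05,0.11,0],[-0.05,0.11,0],[0,0,-0.08],[0,0,-0.08],[0,0,-0.08],[0,0,-0.06],[0,0,0],[0,0,0]],"twist":[0.04,0,0,0,0,0,0,0,0,0,0]}'
python3 - <<'E'
from bench import arm
print(arm.observe()['ee_pos'],arm.observe()['ee_rot'])
E
```

```text
clock: 5.6
ee_pos: [0.4273, 0.1764, 0.0366]
ee_rot: [178.6, 1.1, 120.8]
contact_force: [-0.2, 0.3, 0.8]
grip_width: 0.004
[0.42732933 0.17642441 0.03664395] [178.62349657   1.12949213 120.81986171]
```

```bash
python3 -m handwheel '{"xyz":[[-0.014,-0.008,-0.03],[0,0,-0.015],[0.0135,-0.023,0],[0.0135,-0.023,0],[0.0135,-0.023,0],[0.0135,-0.023,0],[0.0135,-0.023,0],[0.0135,-0.023,0],[0.0135,-0.023,0],[0.0135,-0.023,0],[0.0135,-0.023,0]],"twist":[-0.015,0,0,0,0,0,0,0,0,0,0]}'
python3 - <<'E'
from h import *
p,d=optics.snapshot("scene"); cv2.imwrite("pics/s4.png",cv2.resize(p[125:275,210:410],None,fx=4,fy=4,interpolation=cv2.INTER_CUBIC))
p,d=optics.snapshot("top"); cv2.imwrite("pics/t4.png",cv2.resize(p[150:280,225:425],None,fx=4,fy=4,interpolation=cv2.INTER_CUBIC))
E
```

```text
clock: 6.52
ee_pos: [0.4656, 0.1059, 0.0261]
ee_rot: [178.3, 1.1, 120.0]
contact_force: [-0.7, 1.1, -0.8]
grip_width: -0.001
```

View pics/s4.png

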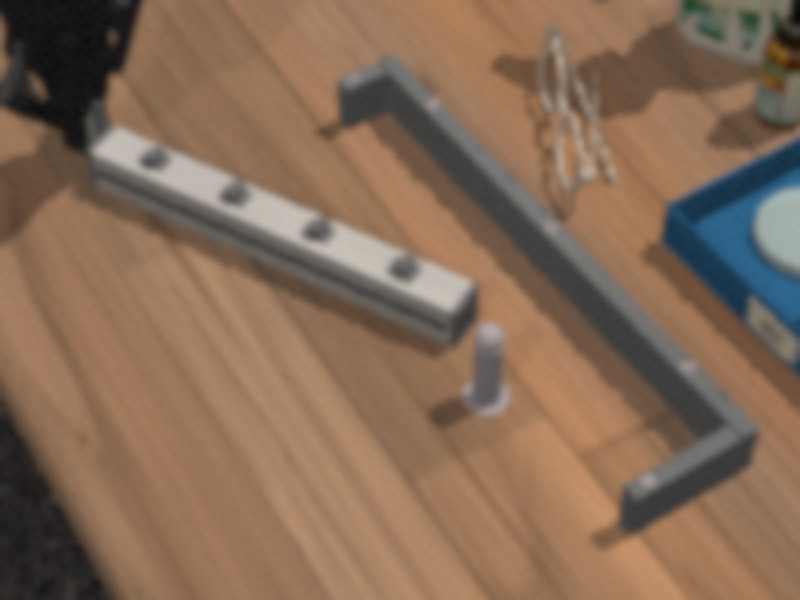

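View pics/t4.png

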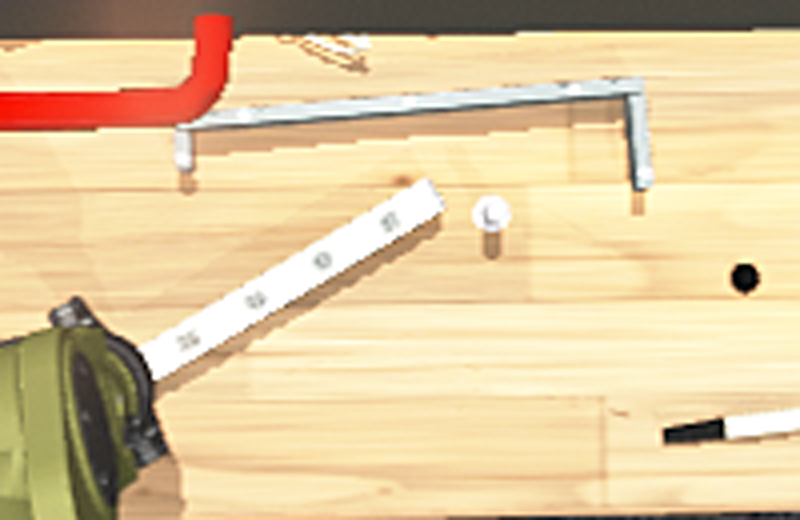

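Run:
```python
from h import *
bar(ss([(117,126),(91,151),(450,316),(476,281)],.03))
R=ts([(430,179),(444,207)],.03)[:,:2];print(R.round(4))
C=R.mean(0)
for P in ((.5775,-.160),(.5792,-.1618)):
  for C in (R.mean(0),):
    print((C-np.array(P))@[.865,.502])
```

```text
C [ 0.5316 -0.0124] L [0.4717 0.093 ] R [ 0.5915 -0.1178] len 0.2425 w 0.0295 ang 29.6
bay L,R [[-0.1669, 0.2087], [-0.059, -0.0085]]
[[ 0.6032 -0.1182]
 [ 0.5828 -0.128 ]]
0.03196580744956564
0.031398907449565604
```

```bash
python3 -m handwheel '{"xyz":[[0.0125,-0.0216,0],[0.0125,-0.0216,0],[0.0125,-0.0216,0],[0.0125,-0.0216,0],[0.0125,-0.0216,0],[0.0125,-0.0216,0],[0.0125,-0.0216,0],[0.0125,-0.0216,0],[0.0125,-0.0216,0],[0.0125,-0.0216,0],[0.0125,-0.0216,0]],"twist":[0,0,0,0,0,0,0,0,0,0,0]}'
python3 - <<'E'
from h import *
p,d=optics.snapshot("scene"); cv2.imwrite("pics/s5.png",cv2.resize(p[125:275,210:410],None,fx=4,fy=4,interpolation=cv2.INTER_CUBIC))
p,d=optics.snapshot("top"); cv2.imwrite("pics/t5.png",cv2.resize(p[150:280,225:425],None,fx=4,fy=4,interpolation=cv2.INTER_CUBIC))
E
```

```text
clock: 7.53
ee_pos: [0.5099, 0.029, 0.0262]
ee_rot: [178.3, 0.9, 120.1]
contact_force: [-1.7, 2.5, 0.5]
grip_width: 0.002
```

View pics/s5.png

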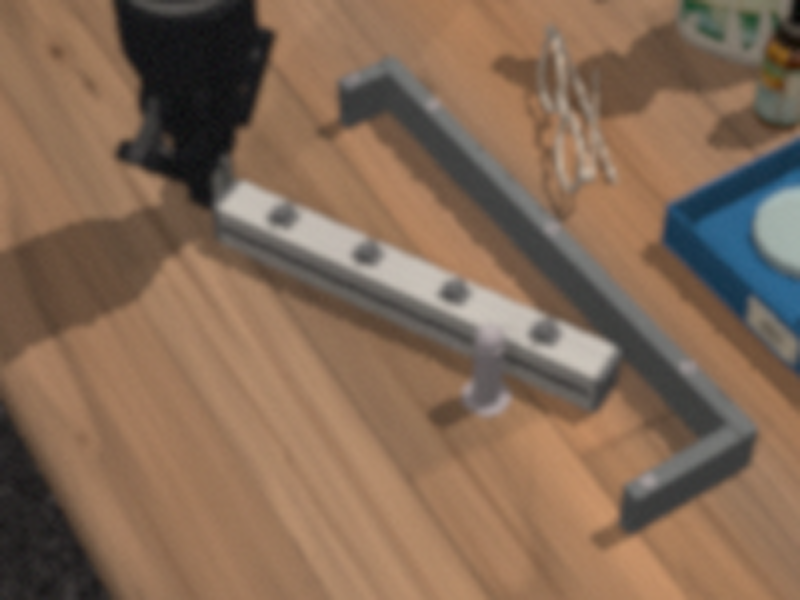

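View pics/t5.png

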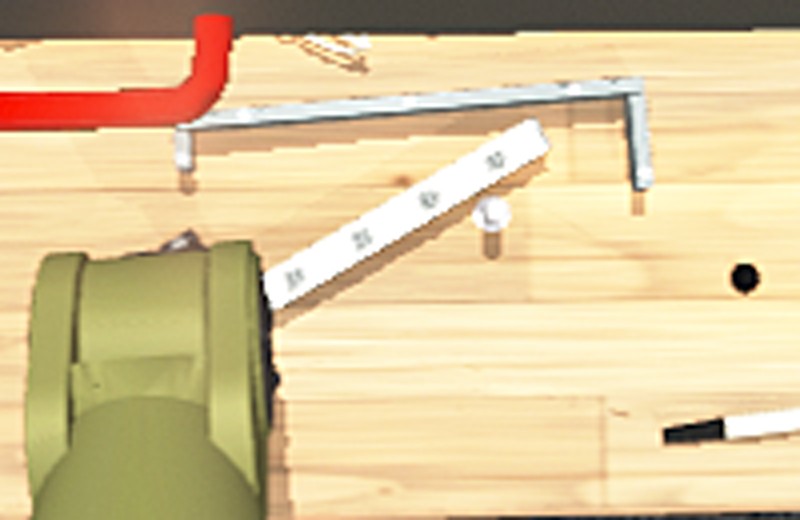

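```bash
python3 -m handwheel '{"xyz":[[0.0125,-0.0216,0],[0.0125,-0.0216,0],[0.01,-0.0173,0],[0,0,0]],"twist":[0,0,0,0]}'
python3 - <<'E'
from h import *
bar(ss([(243,180),(215,207),(598,381),(620,350)],.03))
p,d=optics.snapshot("scene"); cv2.imwrite("pics/s6.png",cv2.resize(p[125:275,210:410],None,fx=4,fy=4,interpolation=cv2.INTER_CUBIC))
p,d=optics.snapshot("top"); cv2.imwrite("pics/t6.png",cv2.resize(p[150:280,225:425],None,fx=4,fy=4,interpolation=cv2.INTER_CUBIC))
E
```

```text
clock: 7.97
ee_pos: [0.5219, 0.0086, 0.0263]
ee_rot: [178.3, 1.0, 120.0]
contact_force: [0.4, -0.2, 0.9]
grip_width: -0.002
C [ 0.5753 -0.09  ] L [0.5157 0.0167] R [ 0.6349 -0.1967] len 0.2444 w 0.0251 ang 29.21
bay L,R [[-0.1273, 0.13], [-0.0201, -0.0897]]
```

View pics/s6.png

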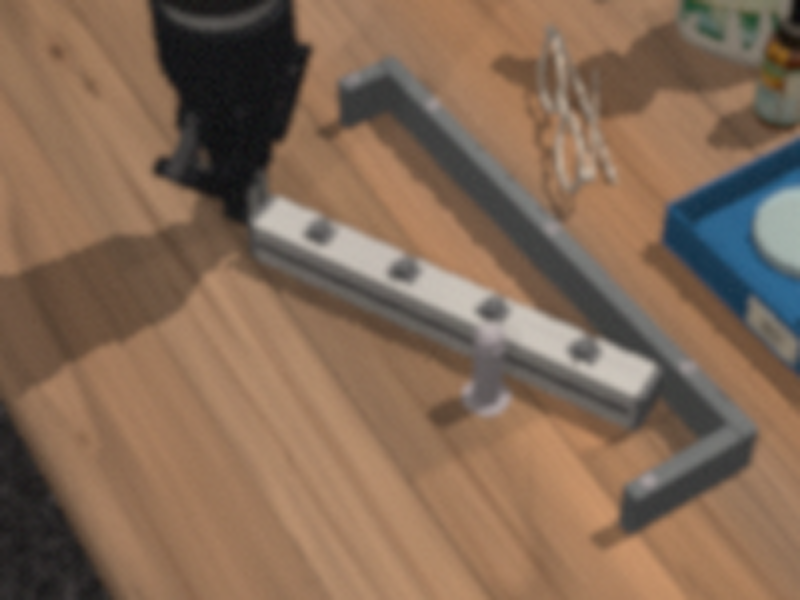

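View pics/t6.png

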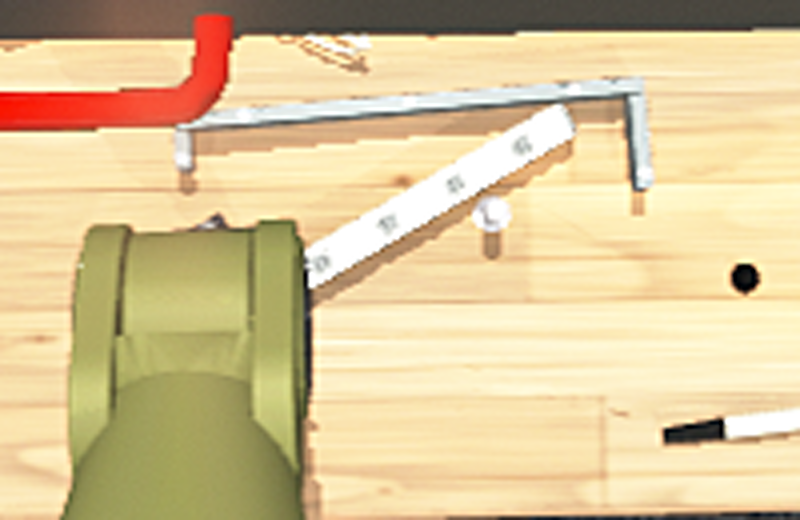

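```bash
python3 -m handwheel '{"xyz":[[-0.03,0.05,0],[-0.03,0.05,0],[0,0,0.1],[0,0,0.08],[-0.03,-0.1,0.02],[-0.03,-0.1,0],[-0.01,-0.05,0],[0,0,-0.08],[0,0,-0.09],[0,0,-0.03],[0,0,0],[0,0,0]],"twist":[0,0,0,0,-0.11,-0.11,-0.11,0,0,0,0,0]}'
python3 - <<'E'
from h import *
from bench import arm
print(arm.observe()['ee_pos'])
p,d=optics.snapshot("scene"); cv2.imwrite("pics/s7.png",cv2.resize(p[125:275,210:410],None,fx=4,fy=4,interpolation=cv2.INTER_CUBIC))
E
```

```text
clock: 9.07
ee_pos: [0.4834, -0.0392, 0.0298]
ee_rot: [178.0, 1.5, 104.6]
contact_force: [-0.6, 0.3, 0.0]
grip_width: 0.001
[ 0.48344049 -0.0392191   0.02975299]
```

View pics/s7.png

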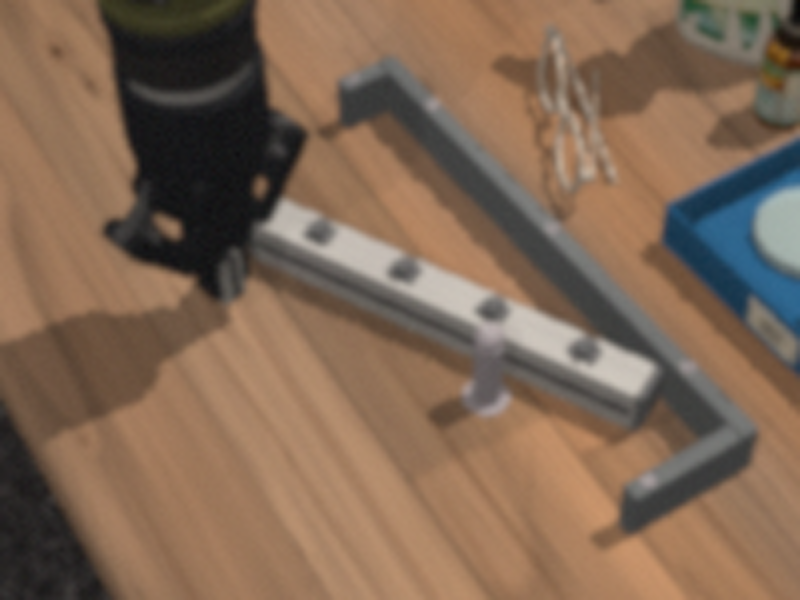

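```bash
python3 -m handwheel '{"xyz":[[0.022,0.004,-0.015],[0.022,0.004,-0.01],[0.022,0.004,0],[0.022,0.004,0],[0.022,0.005,0],[0.022,0.005,0],[0.022,0.005,0],[0.022,0.005,0],[0.022,0.005,0],[0.022,0.005,0],[0.022,0.005,0]],"twist":[0,0,0,0,0,0,0,0,-0.03,-0.03,-0.03]}'
python3 - <<'E'
from h import *
p,d=optics.snapshot("scene"); cv2.imwrite("pics/s8.png",cv2.resize(p[125:275,210:410],None,fx=4,fy=4,interpolation=cv2.INTER_CUBIC))
p,d=optics.snapshot("top"); cv2.imwrite("pics/t8.png",cv2.resize(p[150:280,225:425],None,fx=4,fy=4,interpolation=cv2.INTER_CUBIC))
E
```

```text
clock: 10.03
ee_pos: [0.5649, -0.0209, 0.0248]
ee_rot: [177.9, 1.6, 100.6]
contact_force: [-1.8, -0.1, 0.7]
grip_width: -0.0
```

View pics/s8.png

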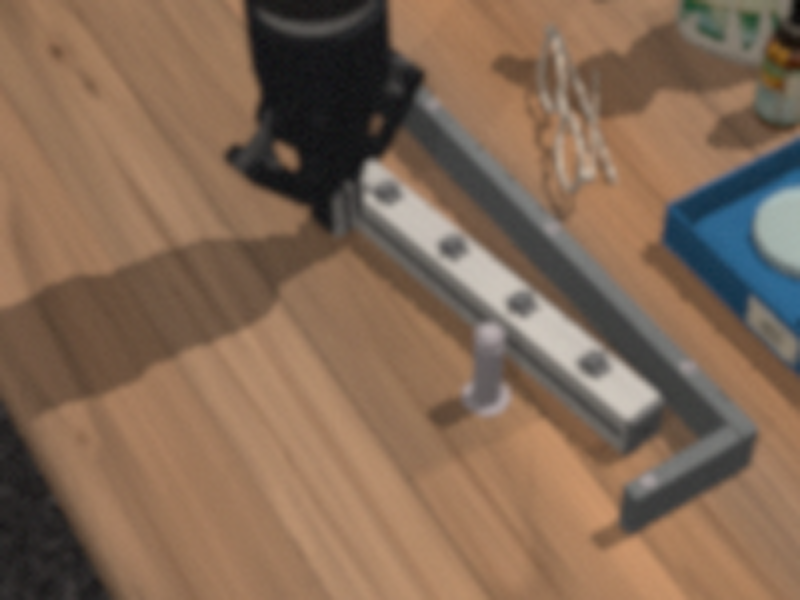

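View pics/t8.png

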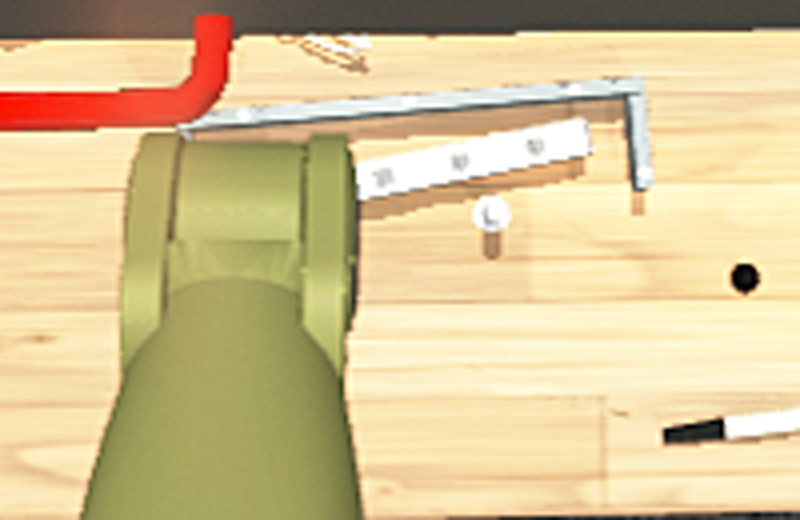

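```bash
python3 - <<'E'
from h import *
B=ss([(372,160),(358,188),(625,423),(662,398)],.03);bar(B);print(bay(B).round(4))
B=ts([(582,118),(592,152)],.03);print(bay(B))
print("fence s",bay(ss([(388,80),(720,437)],.035)),bay(ts([(192,130),(628,97)],.035)))
E
python3 -m handwheel '{"xyz":[[0.02,0.003,0],[0.02,0.003,0],[0.02,0.003,0],[0.0,0,0]],"twist":[-0.03,-0.03,-0.03,0]}'
python3 - <<'E'
from h import *
p,d=optics.snapshot("scene"); cv2.imwrite("pics/s9.png",cv2.resize(p[125:275,210:410],None,fx=4,fy=4,interpolation=cv2.INTER_CUBIC))
E
```

```text
C [ 0.6125 -0.1193] L [ 0.5913 -0.0079] R [ 0.6337 -0.2308] len 0.2269 w 0.0266 ang 10.77
bay L,R [[-0.0531, 0.1012], [-0.0232, -0.1237]]
[[-0.0436  0.1087]
 [-0.0626  0.0938]
 [-0.0364 -0.1249]
 [-0.01   -0.1224]]
[[-0.01077039 -0.12318731]
 [-0.03602535 -0.12851196]]
fence s [[-0.00139672  0.15679519]
 [-0.00345225 -0.16145112]] [[-0.00025281  0.15947348]
 [ 0.00170669 -0.15711951]]
clock: 10.47
ee_pos: [0.5836, -0.018, 0.0246]
ee_rot: [177.9, 1.6, 96.6]
contact_force: [0.4, 0.3, -0.3]
grip_width: -0.0
```

View pics/s9.png

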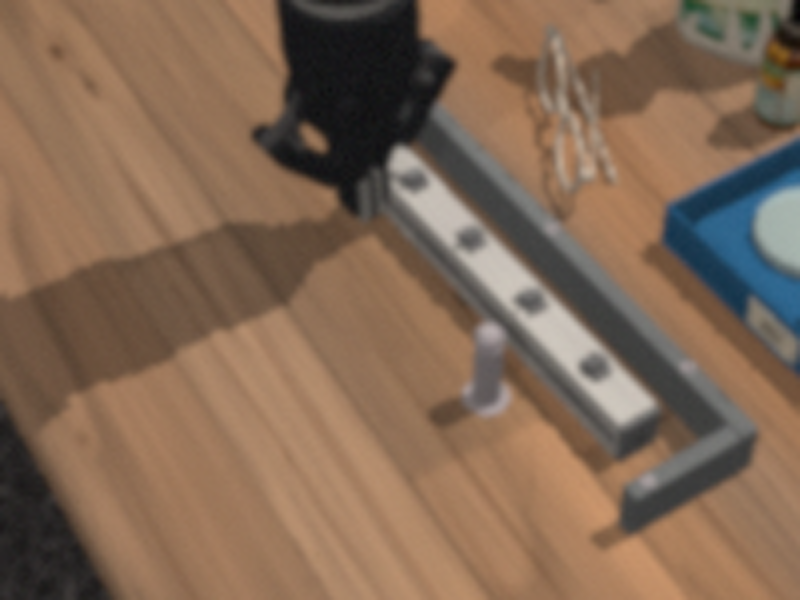

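```bash
python3 -m handwheel '{"xyz":[[-0.07,0,0],[-0.01,-0.09,0],[0,-0.09,0],[0,-0.09,0],[0,0,0],[0.022,0,0],[0.022,0,0],[0.022,0,0],[0.022,0,0],[0.02,0,0]],"twist":[0,-0.04,-0.04,0,0,0,0,0,0,0]}'
python3 - <<'E'
from h import *
p,d=optics.snapshot("scene"); cv2.imwrite("pics/s10.png",cv2.resize(p[125:275,210:410],None,fx=4,fy=4,interpolation=cv2.INTER_CUBIC))
E
```

```text
clock: 11.35
ee_pos: [0.5912, -0.0997, 0.025]
ee_rot: [177.8, 1.6, 93.5]
contact_force: [-3.1, 0.5, 3.9]
grip_width: 0.003
```

View pics/s10.png

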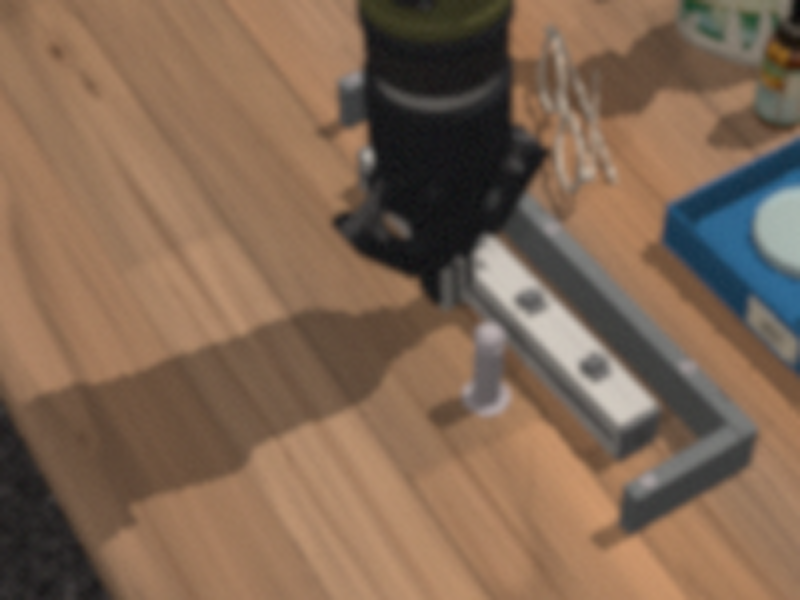

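```bash
python3 -m handwheel '{"xyz":[[0.02,0,0.01],[0.02,0,0],[0.02,0,0]],"twist":[0,0,0]}'
python3 -m handwheel '{"xyz":[[0.01,0,0],[0.01,0,0]],"twist":[0,0]}'
python3 - <<'E'
from h import *
p,d=optics.snapshot("scene"); cv2.imwrite("pics/s11.png",cv2.resize(p[125:275,210:410],None,fx=4,fy=4,interpolation=cv2.INTER_CUBIC))
E
```

```text
clock: 11.65
ee_pos: [0.6094, -0.0981, 0.0274]
ee_rot: [178.1, 1.6, 93.7]
contact_force: [-2.9, -0.6, 1.1]
grip_width: -0.002
clock: 11.82
ee_pos: [0.613, -0.098, 0.0263]
ee_rot: [178.5, 1.6, 93.7]
contact_force: [-14.8, -0.4, 6.1]
grip_width: -0.001
```

View pics/s11.png

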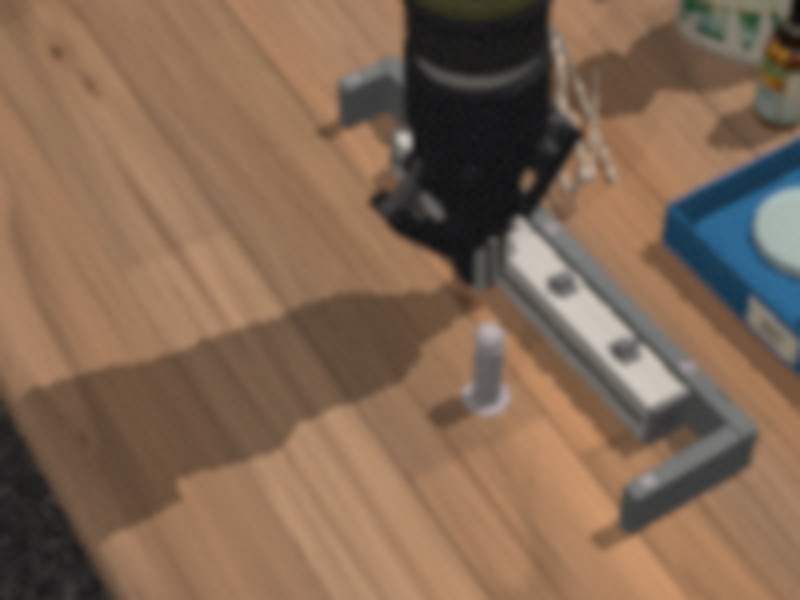

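```bash
python3 -m handwheel '{"xyz":[[-0.05,0,0],[-0.12,0,0],[-0.05,0,0.1],[0,0.05,0.12],[0,0.12,0.05],[0,0.13,0],[0,0.13,0],[-0.03,0.13,0],[-0.03,0.13,0],[-0.03,0.13,0],[0,0.13,0],[0,0,0]],"twist":[0,0,0,0,0,0,0,0,0,0,0,0]}'
python3 - <<'E'
from h import *
p,d=optics.snapshot("scene"); cv2.imwrite("pics/s12.png",cv2.resize(p[125:275,210:410],None,fx=4,fy=4,interpolation=cv2.INTER_CUBIC));cv2.imwrite("pics/s12f.png",p)
p,d=optics.snapshot("top"); cv2.imwrite("pics/t12.png",cv2.resize(p[150:280,225:425],None,fx=4,fy=4,interpolation=cv2.INTER_CUBIC))
E
```

```text
clock: 12.87
ee_pos: [0.5218, 0.2006, 0.1125]
ee_rot: [177.7, 1.1, 93.2]
contact_force: [0.2, -0.5, 0.0]
grip_width: -0.0
```

View pics/s12.png

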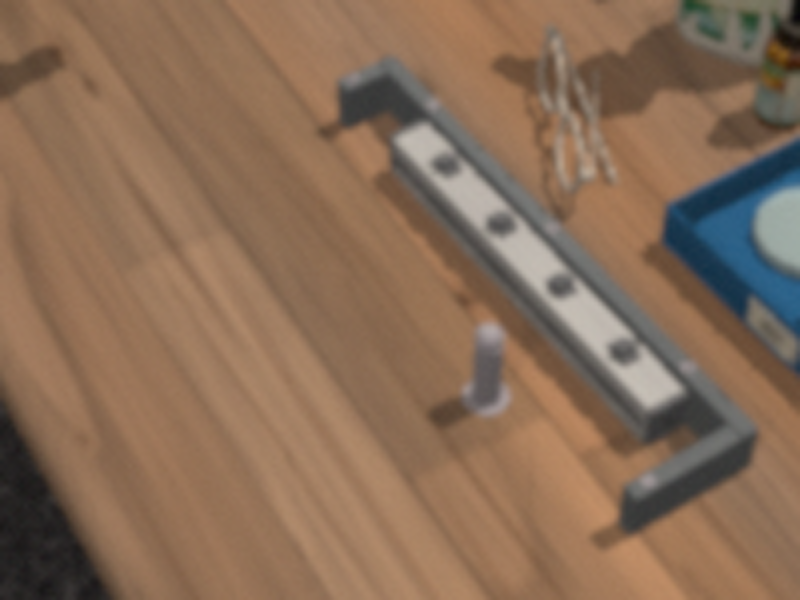

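View pics/t12.png

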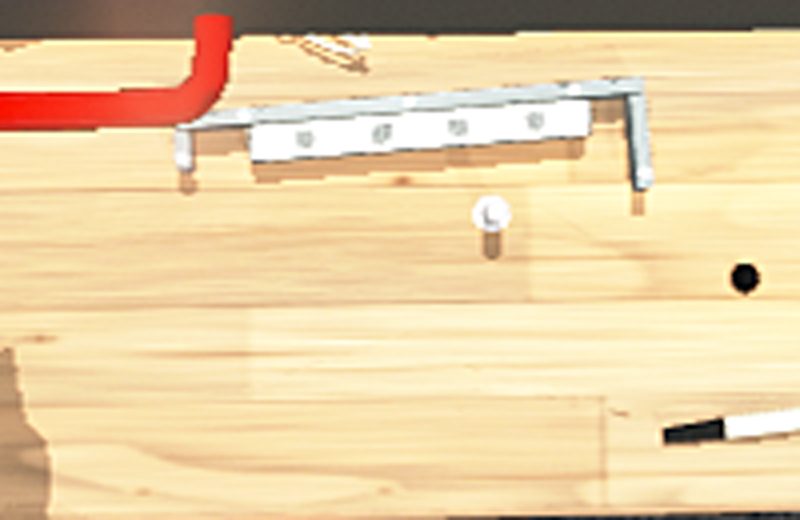

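```bash
python3 - <<'E'
from h import *
bar(ss([(430,122),(393,143),(645,411),(688,390)],.03))
bar(ts([(249,126),(252,161),(591,135),(588,100)],.03))
print(bay(ts([(192,130),(628,97)],.035)),bay(ss([(388,80),(720,437)],.035)))
E
python3 - <<'E'
import cv2
p=cv2.imread("pics/s12f.png")
a=cv2.resize(p[145:235,300:400],None,fx=6,fy=6,interpolation=cv2.INTER_LANCZOS4);cv2.imwrite("pics/s12z.png",a)
E
```

```text
C [ 0.6401 -0.1113] L [0.6322 0.0087] R [ 0.6481 -0.2313] len 0.2405 w 0.0278 ang 3.78
bay L,R [[-0.0114, 0.1155], [-0.0089, -0.125]]
C [ 0.6387 -0.1118] L [0.6309 0.0115] R [ 0.6464 -0.2351] len 0.247 w 0.0257 ang 3.6
bay L,R [[-0.0125, 0.1184], [-0.0108, -0.1287]]
[[-0.00025281  0.15947348]
 [ 0.00170669 -0.15711951]] [[-0.00139672  0.15679519]
 [-0.00345225 -0.16145112]]
```

View pics/s12z.png

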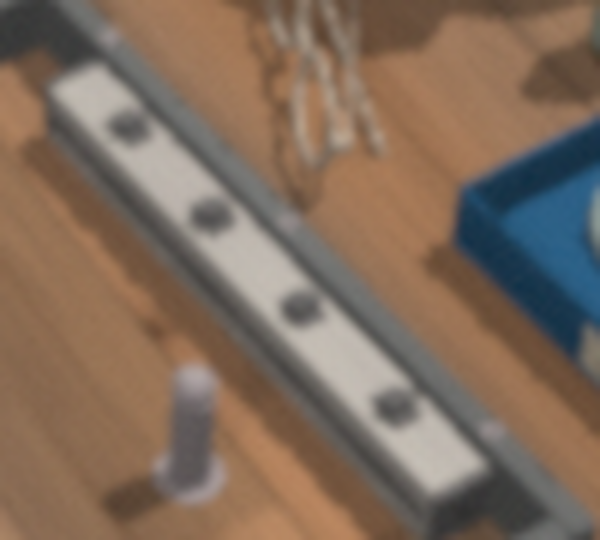

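View pics/s12f.png

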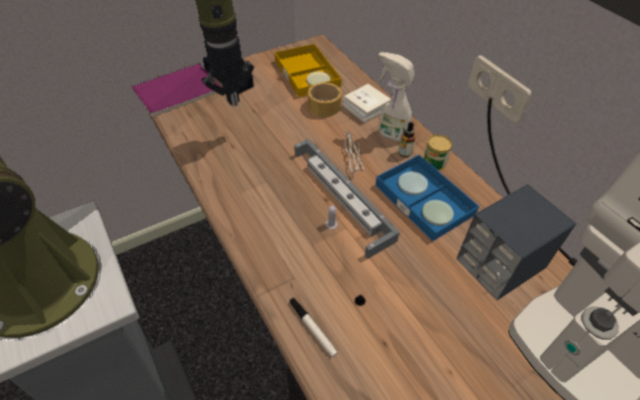

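```bash
python3 -c "
from bench import ticket
print(ticket.hand_in())"
```

```text
the job is handed in; nothing more can be done
None
```

The bar is in its bay, flat against the back fence along its whole length, and I handed the job in at about 13 s. No verdict was reported.

**What I did:**
- With the gripper shut, I pushed the front face near the right end until the bar was angled about 27° to the fence.
- I pushed squarely on the left end face to slide the right end behind the post, with about 10 mm to spare.
- I swung the left end round, then pressed at the middle until the fence stopped it, at about 15 N.

I then drew the arm clear to the left.

**Last checks:** both cameras show the bar between the end stops and behind the post.

| In the bay frame | Top camera | Scene camera | Allowed |
|---|---|---|---|
| Left end x | -12.5 mm | -11.4 mm | -20 to -6 mm |
| Right end x | -10.8 mm | -8.9 mm | -20 to -6 mm |
| Left end y | +118 mm | +116 mm | +85 to +164 mm |
| Right end y | -129 mm | -125 mm | -164 to -85 mm |

**What disagreed:**
- The two views differ by about 2 to 4 mm, so they do not confirm x to the millimetre. Flush against the fence should read -13 mm.
- The fence edge itself measured up to 3.5 mm off between the two cameras.
- The bar measured 240 to 247 mm long instead of 250 mm.

The marker and lens block look unmoved in both views, and the tape in the scene view, the only one that shows it. I judged this by eye and did not measure them again.

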